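# Clip a disc blank onto the marking spindle

### The job

Before the laser run the disc blank on the upright spindle has to be secured. Take the larger of the two horseshoe clips by its upright fin, bring its open end level into the groove under the spindle's head and push it sideways until it is fully home, lying flat on the disc, then let go. Leave the smaller clip where it is; it does not fit.

Things in the scene. Friction and masses are not known exactly. Their poses are not given: they have to be found in the camera images.
- clip_fin (a point): Centre of the upright grip fin of the larger clip, a dark steel horseshoe plate 99 mm long, 87 wide, 6 thick, 0.1 kg, flat on the table. The fin, on its closed end, is 30 mm long along x, 10 thick along y, 6 to 50 mm above the clip's underside; this point is 28 mm above it. z up; x points to the open mouth. clip_seat is 45 mm ahead and 25 mm below, the prong tips 84 mm ahead.
- clip_seat (a point): Where the neck's axis lies when the larger clip is fully home: in its slot, at the plate's mid-thickness (3 mm above its underside). Axes as clip_fin. The slot is 22 mm wide, ends 8 mm behind this point (-x) and is open to +x, widening from about this point to 53 mm at the prong tips, 39 mm ahead.
- groove (a point): On the axis of the upright steel spindle, half-way up its 18 mm high groove; z up. Neck 16 mm in diameter, may be entered from any side. 9 mm below this point is the top of the aluminium disc (100 mm across, 6 thick, fixed), 56 mm above the table; 9 mm above it is the underside of the head (30 mm across, 14 high). Below the disc a column on a 110 mm square grey base, fixed.
- small_clip_fin (a point): Centre of the fin of the smaller clip, a bystander to be left alone: same shape, 64 mm long, slot 14 mm wide, too narrow for the neck. Axes as clip_fin; fin 24 mm long, 8 thick, this point 28 mm above its underside.
Not all that is in view belongs to the job. What is shaped like the part that bears clip_fin but blue, green or purple is not meant.

How it is judged:
By the outcome, as a careful person would: the job done as asked, in the order asked, and still so for the second after the job is handed in, with the robot touching nothing.
It also fails if it takes over 38 s, if anything falls off the work surface, if the arm or the gripper's body presses on something with over 40 N, if the wrist force passes 120 N, or if a joint passes its speed limit or range.

### The arm

A 6-joint arm with a two-finger parallel gripper is mounted at the origin on the work surface. World frame = base frame: x ahead of the robot, y to its left, z up, the work surface at z = 0. Lengths are in mm, angles in degrees, forces in N, time in s.
With the tool pointing down it reaches from about 300 to 850 mm from the base axis. Payload 4.2 kg.
Tool frame: the origin (TCP) lies on the centre line of the jaws, within the pads' length; the fingertips stand 14 mm ahead of it and the grasp point (between the pads) lies 5 mm behind it (env.finger_overhang is the z of the fingertips in the tool frame, in mm); z points along the fingers, y is the line along which they close (so a half turn about z gives the same grasp; the last joint's range is limited). The gripper opens to 91 mm and grips with 3 to 60 N. Pads are 32 mm wide; open, the fingers measure 118 mm over their backs; the gripper's body (76 mm by 178 mm) begins 60 mm behind the grasp point.
Start: joints at [70.073, 18.312, 89.639, -0, 72.044, -1.146], TCP at [185.13, 544.398, 227.976] pointing down, gripper open.
Joint ranges: [-177.97, 177.97], [-48.28, 115.42], [12.27, 149.76], [-77.06, 257.06], [2.81, 150.46], [-146.56, 146.56]. Speed limits (degrees/s): [147.25, 147.25, 180, 180, 180, 180].

### API

Orientations are given as [roll, pitch, yaw] about the fixed x, y, z axes, in that order (R = Rz(yaw) Ry(pitch) Rx(roll)).
In Python, from workcell import sensors, viewer, env gives the robot as it stands. The module is installed in compiled form; this text tells all that it offers.
- The arm moves only by the tool step_arm, never from a script. Its argument "plan" is one flat list of numbers, 6 for each row, row after row: the shift along the tool's x, y, z in cm, then the turn, a rotation vector about the tool's x, y, z in rad. In form: [x, y, z, wx, wy, wz, x, y, z, wx, wy, wz, ...]. A call has 1 to 5 rows; each row shifts and turns the commanded pose from where the row before left it, along the tool's axes as they then stand; what a row does not reach is not made up. A row lasts 1/12 s, in which the tool goes at most 41.7 mm and 7.16 degrees, less where a joint would pass 70% of its speed; a pose out of reach is approached as far as the arm can. A call is refused whole if a number of a shift passes 4.17 or a number of a turn 0.125, either way. A call with a gripper value outside its range is refused whole. "hand" is the finger opening in cm, from 0 to 9.12, set as the call begins (left out, the last holds). The fingers move at their own pace and stop on an object; "newtons" is the grip in N (left out, the last holds). Time passes only in rows, so rows that do not move let the fingers close. It gives the time, the measured TCP pose, the force, the opening and the grip force at its end, in the units of the state.
- sensors.state(): the state, without advancing time (a new reading comes with each control period).
- viewer.grab_frame(name): name is "scene" or "side" or "wrist"; returns a dict with "img" (384x512x3 uint8, red, green, blue), "fx", "fy", "cx", "cy" (pixels), "position" and "attitude" of the camera in the world. Camera axes: x right, y down, z forward; pixel columns grow to the right and rows downward; lengths in mm; the calibration is good to about 2 mm. A picture is of the moment at which its call begins. There is no depth.
- env.job_done(): hands the job in; it is judged then, once.
Trained networks look in a picture, given as the dict that the camera call returned (one of the last four; its "shot" number tells which), for a name from the list of things; names that differ only in an ending like _2 or _b are one class to them, and where a whole thing is asked for, a point or a joint stands for the part that bears it (a point fixed in the world has none). Each returns a list of dicts, best first, with "score" (0 to 1); they miss things now and then, are a little off and sometimes report something else, mostly with a low value. They report only what shows in the picture. A call takes as long as a camera call. They do not tell look-alikes from the thing itself.
- viewer.boxes_of(name, picture): "location" ([column, row] in pixels, amid what is visible of it).
- viewer.pinpoint(name, picture): "location" ([column, row] in pixels: a listed point, or the origin of a listed thing).
The state is a dict: "time_s": time; "qpos": joint angles; "qvel": joint speeds; "effort": joint torques, N m; "ee_pos": TCP position; "ee_rot": TCP orientation; "force": force on the tool from outside, world axes, zero at the start; "torque": the same for the moment, N m; "gripper_width": finger opening in mm; "gripper_force": force on a finger pad.
Only numpy, scipy, OpenCV 4.12 (cv2) and the standard library are available. Lean on these libraries where they do the work, as an engineer would, in place of code of your own. Each camera call takes 0.05 s, during which the arm holds its last target. There are 200 camera calls.

## Working session

There is one attempt and no reset: what is moved stays moved. The work goes in short steps, Python scripts to look and compute and a tool call to move; the robot and the scene stay as the last step left them, time stands still between calls to the robot, and variables do not carry over. Pictures are saved under pics/ and viewed, at most 12 in all, crops included, and the job is handed in when it is done.

Besides the shell and the picture viewer there is one more tool, called by a JSON object that holds its "method" and its "body", one argument or row to a line. step_arm: Moves the arm, as the interface text tells. Its arguments: {"type":"object","properties":{"plan":{"type":"array","items":{"type":"number"}},"hand":{"type":"number"},"newtons":{"type":"number"}},"required":["plan"]}

```bash
mkdir -p pics
cat > h.py <<'E'
import numpy as np, cv2
from workcell import sensors, viewer, env
from scipy.spatial.transform import Rotation as R
def rot(a):
    a=np.array(a,float)
    if a.shape==(3,3): return a
    if a.size==4: return R.from_quat(a).as_matrix()
    return R.from_euler('xyz',a,degrees=True).as_matrix()
def ray(p,uv):
    d=np.array([(uv[0]-p['cx'])/p['fx'],(uv[1]-p['cy'])/p['fy'],1.])
    d=rot(p['attitude'])@d
    return np.array(p['position'],float),d/np.linalg.norm(d)
def atz(p,uv,z):
    o,d=ray(p,uv); return o+d*(z-o[2])/d[2]
def proj(p,X):
    c=rot(p['attitude']).T@(np.array(X,float)-p['position']); return [p['fx']*c[0]/c[2]+p['cx'],p['fy']*c[1]/c[2]+p['cy']]
def tri(obs):
    A=0;b=0
    for p,uv in obs:
        o,d=ray(p,uv);M=np.eye(3)-np.outer(d,d);A=A+M;b=b+M@o
    return np.linalg.solve(A,b)
def save(p,n,s=1.0):
    cv2.imwrite('pics/'+n,cv2.resize(p['img'][:,:,::-1],None,fx=s,fy=s))
E
python3 - <<'E'
from h import *
s=sensors.state(); print(s['time_s'],s['ee_pos'],s['ee_rot'])
zs=dict(clip_fin=28,clip_seat=3,groove=65,small_clip_fin=28)
for n in ['scene','side','wrist']:
    p=viewer.grab_frame(n); save(p,n+'0.png'); print(n,p['position'],p['attitude'],p['fx'])
    for k in zs:
        for r in viewer.pinpoint(k,p)[:4]: print(k,np.round(r['location'],1),round(r['score'],2),atz(p,r['location'],zs[k]).round(0))
E
```

```text
0.0 [184.9712564  543.92898878 227.14009579] [-1.79900497e+02 -3.15177775e-03  1.61215497e+02]
scene [1164.54705172  136.53902884  685.49916109] [-133.53598259    0.68716123   93.36958262] 370.7345394457869
clip_fin [319.1 221.6] 0.81 [560. 247.  28.]
clip_fin [300.4 169.9] 0.66 [369. 208.  28.]
clip_fin [359.5 189.2] 0.63 [441. 359.  28.]
clip_seat [366.6 210.5] 0.85 [493. 374.   3.]
clip_seat [233.3 179.9] 0.85 [391.  23.   3.]
clip_seat [309.2 212.4] 0.79 [507. 228.   3.]
clip_seat [286.4 181.6] 0.77 [391. 171.   3.]
groove [160.8 194.1] 0.6 [ 522. -139.   65.]
small_clip_fin [244.5 221. ] 0.64 [567.  69.  28.]
side [ 262.72292435 -454.29905253  691.16478301] [-136.34679004    0.57301158  -25.42776905] 432.15925303351094
clip_fin [177.8 142.2] 0.97 [445. 360.  28.]
clip_fin [165.7 191.5] 0.72 [368. 213.  28.]
clip_fin [188.5 259.1] 0.66 [353.  24.  28.]
clip_fin [236.9 158.4] 0.56 [549. 243.  28.]
clip_seat [212.6 259.2] 0.92 [398.  22.   3.]
clip_seat [181.5 209.5] 0.8 [386. 171.   3.]
clip_seat [227.7 173.6] 0.78 [519. 230.   3.]
clip_seat [199.1 139.4] 0.72 [504. 377.   3.]
groove [320.7 282.3] 0.64 [ 532. -144.   65.]
small_clip_fin [278.6 204.8] 0.95 [568.  72.  28.]
wrist [121.86653042 564.75911173 385.25351389] [1.66479287e+02 1.92292543e-02 7.11804086e+01] 271.6344458347611
```

View pics/scene0.png

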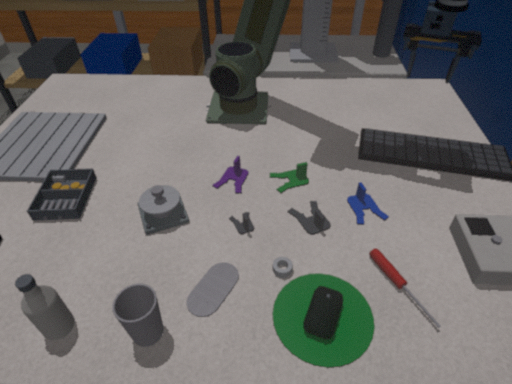

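View pics/side0.png

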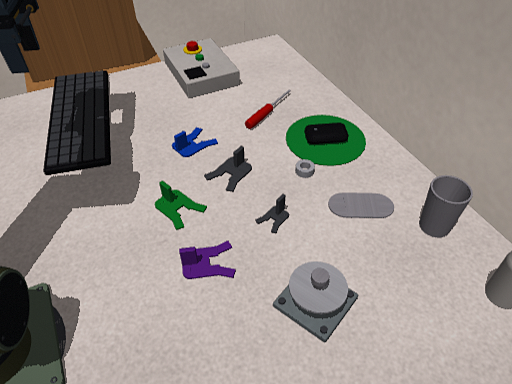

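The scene view shows the larger dark clip with its fin at (318,216), the small dark clip at (243,222) and the spindle at (160,195). In the side view these are at (239,156), (280,205) and (319,278). The coloured clips are look-alikes.

```bash
cat >> h.py <<'E'
def go(target,yaw=None):
    s=sensors.state(); e=s['ee_rot']; Rt=rot(e)
    d=Rt.T@(np.array(target,float)-s['ee_pos'])/10
    print('t',round(s['time_s'],2),'tcp',np.round(s['ee_pos'],1),'rpy',np.round(e,1),'shift cm',d.round(2),'F',np.round(s['force'],1),'w',round(s['gripper_width'],1))
    if yaw is not None:
        w=(R.from_matrix(Rt).inv()*R.from_euler('xyz',[180,0,yaw],degrees=True)).as_rotvec(); print('turn',w.round(3))
E
python3 - <<'E'
from h import *
ps=[viewer.grab_frame(n) for n in('scene','side')]
guess=dict(clip_fin=(555,245,28),clip_seat=(512,229,3),groove=(527,-141,65),small_clip_fin=(567,71,28))
res={}
for k,g in guess.items():
    o=[]
    for p in ps:
        c=[r['location'] for r in viewer.pinpoint(k,p)]
        if not c: continue
        q=proj(p,g); u=min(c,key=lambda u:np.hypot(u[0]-q[0],u[1]-q[1])); o.append((p,u))
    res[k]=tri(o); print(k,res[k].round(1))
d=res['clip_seat']-res['clip_fin']; yaw=np.degrees(np.arctan2(d[1],d[0])); print(yaw,np.hypot(*d[:2]))
f=res['clip_fin']; go([f[0],f[1],150],yaw)
E
```

```text
clip_fin [553.7 246.2  32.8]
clip_seat [519.  220.9  14.3]
groove [547.5 -70.7 132.5]
small_clip_fin [574.3  71.4  27.1]
-143.90442730452597 42.918347196929155
t 1.25 tcp [185.1 544.4 228. ] rpy [180.   -0.  161.2] shift cm [-44.5  -16.36   7.79] F [-0.   0.6 -0.3] w 91.2
turn [ 0.    -0.    -0.958]
```

{"method": "step_arm", "body": {
  "plan": [-3.7,-1.36,0.3,0,0,0,-3.7,-1.36,0.3,0,0,0,-3.7,-1.36,0.3,0,0,0,-3.7,-1.36,0.3,0,0,0,-3.7,-1.36,0.3,0,0,0]
}}

```text
time_s: 1.67
ee_pos: [339.5, 419.2, 213.0]
ee_rot: [180.0, 0.0, 161.3]
force: [0.9, 0.0, -0.5]
gripper_width: 91.5
gripper_force: 0.0
```

{"method": "step_arm", "body": {
  "plan": [-3.7,-1.36,0.3,0,0,0,-3.7,-1.36,0.3,0,0,0,-3.7,-1.36,0.3,0,0,0,-3.7,-1.36,0.3,0,0,0,-3.7,-1.36,0.3,0,0,0]
}}

```text
time_s: 2.08
ee_pos: [493.0, 295.1, 198.0]
ee_rot: [180.0, 0.0, 161.2]
force: [0.3, 0.8, 0.2]
gripper_width: 91.1
gripper_force: 0.0
```

{"method": "step_arm", "body": {
  "plan": [-3.7,-1.36,0.3,0,0,-0.12,-3.7,-1.36,0.3,0,0,-0.12,0,0,0,0,0,-0.12,0,0,0,0,0,-0.12,0,0,0,0,0,-0.12]
}}

```text
time_s: 2.5
ee_pos: [556.4, 249.9, 191.5]
ee_rot: [180.0, -0.0, -164.2]
force: [0.1, -0.3, -0.0]
gripper_width: 91.3
gripper_force: 0.0
```

{"method": "step_arm", "body": {
  "plan": [0,0,0,0,0,-0.12,0,0,0,0,0,-0.12,0,0,0,0,0,0,0,0,0,0,0,0]
}}

```text
time_s: 2.83
ee_pos: [555.7, 250.8, 192.0]
ee_rot: [180.0, 0.0, -150.8]
force: [-0.8, 0.3, -0.8]
gripper_width: 91.6
gripper_force: 0.0
```

Run:
```python
from h import *
p=viewer.grab_frame('wrist'); save(p,'w1.png')
go([554,246,150],205)
for k,z in dict(clip_fin=28,clip_seat=3).items():
    for r in viewer.pinpoint(k,p)[:4]: print(k,np.round(r['location'],1),round(r['score'],2),atz(p,r['location'],z).round(1))
for n in('scene','side'):
    q=viewer.grab_frame(n)
    for f in (viewer.pinpoint,viewer.boxes_of):
        for r in f('groove',q)[:4]: print(n,np.round(r['location'],1),round(r['score'],2),atz(q,r['location'],65).round(1))
```

```text
t 2.88 tcp [555.7 250.8 191.9] rpy [ 180.     0.  -150.8] shift cm [ 0.38 -0.34  4.19] F [ 0.9  0.1 -0.4] w 91.2
turn [0.    0.    0.073]
clip_fin [310.8  10.2] 0.71 [368.  209.2  28. ]
clip_fin [382.7 147.4] 0.62 [448.4 357.7  28. ]
clip_fin [256.  178.6] 0.55 [553.2 246.1  28. ]
clip_seat [257.8 138.8] 0.86 [512.  225.7   3. ]
clip_seat [265.6  13.2] 0.85 [385.4 165.3   3. ]
clip_seat [362.9 185.6] 0.65 [497.7 374.7   3. ]
scene [156.4 199.6] 0.87 [ 541.1 -144.7   65. ]
scene [160.1 211.8] 0.61 [ 580.9 -125.8   65. ]
scene [315.7 217.7] 0.47 [582.5 233.8  65. ]
side [317.6 280.5] 0.73 [ 529.  -138.6   65. ]
side [318.4 299.3] 0.95 [ 511.5 -169.7   65. ]
```

View pics/w1.png

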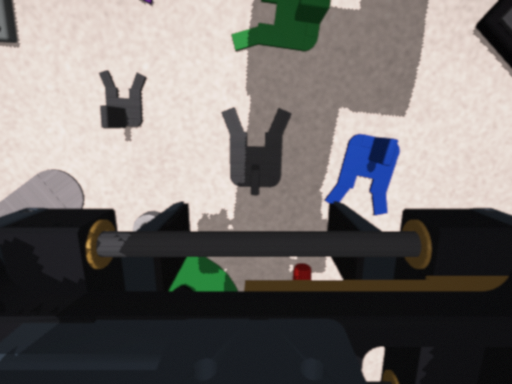

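The larger clip stands at the centre: prong tips (229,113) and (285,113), fin at about (255,178). Nothing is close beside the fin.

Run:
```python
from h import *
p=viewer.grab_frame('wrist')
g=cv2.cvtColor(p['img'],cv2.COLOR_RGB2GRAY)
m=(g<75).astype('uint8'); m[198:]=0
n,l,st,c=cv2.connectedComponentsWithStats(m)
i=l[150,255]; print(st[i])
m=l==i
for r in range(st[i][1]+2,192,6):
    c=np.where(m[r])[0]
    if len(c): a,b=atz(p,(c[0],r),6),atz(p,(c[-1]+1,r),6); print(r,c[0],c[-1],((a+b)/2).round(1)[:2],np.linalg.norm(a-b).round(1))
go([553.2,246.1,23],206.5)
```

```text
[ 232  109   59   86 2511]
111 278 286 [468.3 235.4] 10.9
117 275 289 [474.4 239. ] 18.3
123 272 287 [482.  239.9] 19.6
129 270 284 [489.7 240.9] 18.5
135 246 281 [504.2 229.9] 44.6
141 236 281 [513.6 228.1] 57.3
147 232 281 [521.2 229.5] 62.6
153 243 281 [524.4 239.2] 49.1
159 233 280 [534.4 236.9] 60.7
165 233 280 [541.  240.6] 61.0
171 232 280 [548.1 243.8] 62.6
177 232 279 [555.2 247.1] 61.6
183 236 277 [561.4 252. ] 54.2
189 251 258 [569.6 253.6] 10.4
t 3.33 tcp [555.7 250.8 192. ] rpy [ 180.     0.  -150.7] shift cm [ 0.45 -0.29 16.9 ] F [-0.6  0.  -0.2] w 91.3
turn [0.    0.    0.049]
```

{"method": "step_arm", "body": {
  "plan": [0.45,-0.3,1.6,0,0,0.055,0,0,4,0,0,0,0,0,4,0,0,0,0,0,4,0,0,0,0,0,2,0,0,0],
  "hand": 4.5
}}

```text
time_s: 3.75
ee_pos: [550.6, 244.8, 31.6]
ee_rot: [180.0, -0.4, -153.8]
force: [0.1, -0.4, -0.3]
gripper_width: 60.5
gripper_force: 0.0
```

{"method": "step_arm", "body": {
  "plan": [0,0,1,0,0,0,0,0,0,0,0,0,0,0,0,0,0,0]
}}

```text
time_s: 4.0
ee_pos: [554.0, 246.3, 26.7]
ee_rot: [-180.0, 0.1, -153.8]
force: [1.3, 0.2, -0.5]
gripper_width: 45.4
gripper_force: 0.0
```

Run:
```python
from h import *
go([553.2,246.1,26],206)
for n in('scene','side'):
    q=viewer.grab_frame(n); s=q['img']; u,v=map(int,proj(q,[553,246,30])); u=max(u,60);v=max(v,60)
    cv2.imwrite(f'pics/{n}1.png',cv2.resize(s[v-60:v+50,u-60:u+60,::-1],None,fx=5,fy=5))
a=cv2.imread('pics/scene1.png');b=cv2.imread('pics/side1.png');cv2.imwrite('pics/g1.png',cv2.resize(np.hstack([a,b]),(800,367)))
```

```text
t 4.0 tcp [554.  246.3  26.7] rpy [-1.800e+02  1.000e-01 -1.538e+02] shift cm [0.08 0.02 0.07] F [ 1.3  0.2 -0.5] w 45.4
turn [-0.     0.001  0.003]
```

View pics/g1.png

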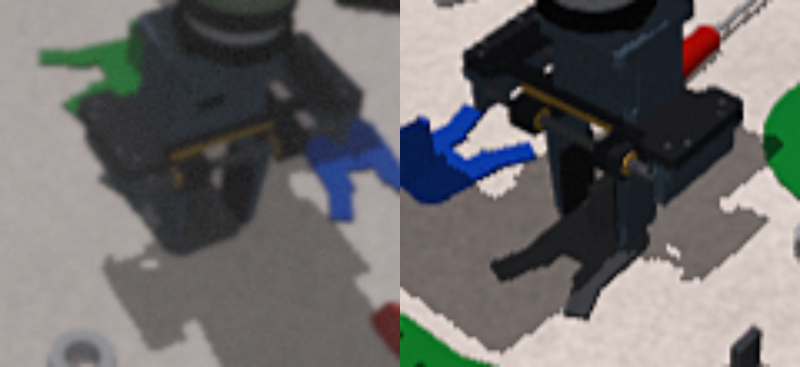

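The fingers straddle the fin: in the right-hand panel the clip lies between them, with the prongs at (510,268) and (585,300). Closing now.

{"method": "step_arm", "body": {
  "plan": [0,0,0,0,0,0,0,0,0,0,0,0,0,0,0,0,0,0,0,0,0,0,0,0,0,0,0,0,0,0],
  "hand": 0.4,
  "newtons": 45
}}

```text
time_s: 4.52
ee_pos: [553.4, 246.0, 26.3]
ee_rot: [180.0, 0.0, -153.8]
force: [0.5, 0.1, -0.7]
gripper_width: 14.6
gripper_force: 0.0
```

{"method": "step_arm", "body": {
  "plan": [0,0,-2,0,0,0,0,0,-4,0,0,0,0,0,-4,0,0,0,0,0,-4,0,0,0,0,0,0,0,0,0]
}}

```text
time_s: 4.93
ee_pos: [557.4, 247.8, 174.6]
ee_rot: [-179.9, 0.9, -153.8]
force: [1.5, 0.1, -0.9]
gripper_width: 10.0
gripper_force: 45.0
```

Run:
```python
from h import *
p=viewer.grab_frame('wrist'); save(p,'w2.png')
s=sensors.state(); Rt=rot(s['ee_rot']);T=np.array(s['ee_pos'])
# seat expected in tool frame
for dz in (-3,): 
    f=T.copy(); print('tcp',T.round(1),s['gripper_width'],s['gripper_force'])
zc=T[2]+2-0  # fin centre approx: tcp was 26.7 when fin centre at 28
zc=T[2]+1.3
for k,z in dict(clip_fin=zc,clip_seat=zc-25).items():
    for r in viewer.pinpoint(k,p)[:3]:
        X=atz(p,r['location'],z); print(k,np.round(r['location'],1),round(r['score'],2),X.round(1),'tool',(Rt.T@(X-T)).round(1))
G=np.array([527,-141,65])
d=np.array([np.cos(np.radians(206)),np.sin(np.radians(206))])
go([*(G[:2]-170*d),T[2]])
```

```text
tcp [555.8 247.  170.8] 9.83507608704857 44.99820649623871
clip_fin [258.4 235.7] 0.97 [558.3 248.1 172.1] tool [-2.7 -0.1 -1.3]
clip_fin [391.  141.4] 0.78 [471.9 290.9 172.1] tool [55.9 76.3 -1.9]
clip_seat [262.2   1.8] 0.8 [433.  189.1 147.1] tool [136.    2.2  22.3]
clip_seat [372.  180.2] 0.61 [496.4 305.2 147.1] tool [27.9 78.4 23.4]
t 5.08 tcp [552.6 245.7 165.4] rpy [ 1.800e+02 -1.000e-01 -1.538e+02] shift cm [  2.37 -33.62  -0.54] F [-0.6  0.3 -2.1] w 9.8
```

View pics/w2.png

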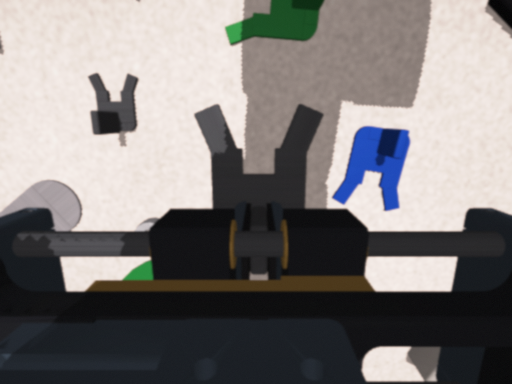

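The clip is held between the jaws, with its prong tips at about (208,108) and (311,108). The fingers may have finished closing as the lift began, so I'll fit its height in the hand.

Run:
```python
from h import *
from scipy.optimize import least_squares
p=viewer.grab_frame('wrist'); s=sensors.state(); Rt=rot(s['ee_rot']);T=np.array(s['ee_pos'])
go(T,206)
g=cv2.cvtColor(p['img'],cv2.COLOR_RGB2GRAY)
cv2.imwrite('pics/w3.png',cv2.resize(p['img'][90:215,180:340,::-1],None,fx=5,fy=5,interpolation=cv2.INTER_CUBIC))
```

```text
t 5.13 tcp [552.  245.5 164.2] rpy [ 180.    -0.2 -153.8] shift cm [0. 0. 0.] F [-0.5 -0.4 -1.6] w 9.8
turn [ 0.    -0.003  0.003]
```

View pics/w3.png

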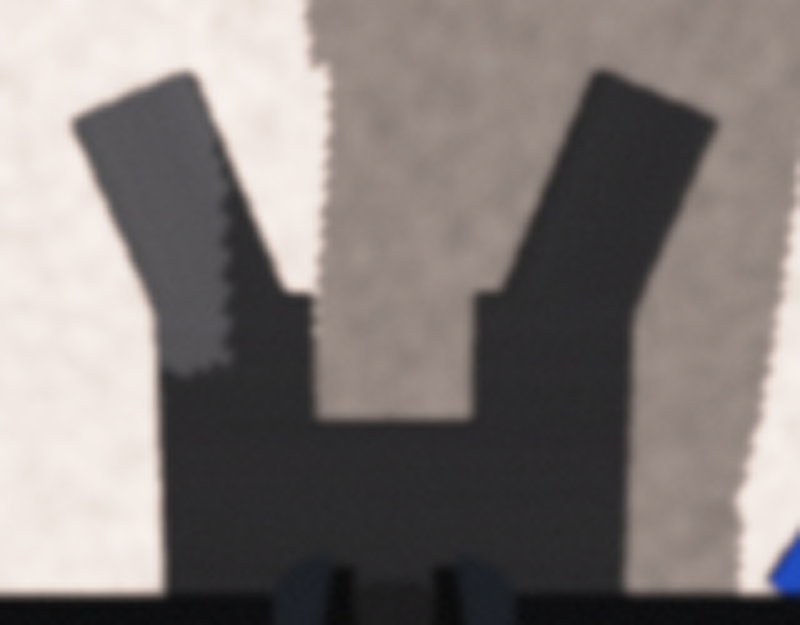

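The crop shows the inner tip corners at (218,104.4) and (300.2,104.2), the outer ones at (195,114.6) and (323.6,114.4), and the slot end at (243.2,174) to (274.4,174). The clip sits straight in the hand.

```bash
cat > fit.py <<'E'
from h import *
from scipy.optimize import least_squares
p=viewer.grab_frame('wrist'); s=sensors.state(); Rt=rot(s['ee_rot']);T=np.array(s['ee_pos'])
px=np.array([[218,104.4],[300.2,104.2],[195,114.6],[323.6,114.4],[243.2,174],[274.4,174]])
# tool: x fwd, y = -clip y, z down; points rel. to fin centre point
def pts(v,xo=80):
    x,y,z,w,pt=v
    P=np.array([[84,-26.5,22],[84,26.5,22],[xo,-43.5,22],[xo,43.5,22],[37,-11,28],[37,11,28]],float)
    return R.from_euler('xyz',[0,pt,w]).apply(P)+[x,y,z]
use=[0,1,4,5]
for pf in (False,True):
  f=lambda v:(np.array([proj(p,T+Rt@q) for q in pts([*v[:4],v[4] if pf else 0])])-px)[use].ravel()
  r=least_squares(f,[0,0,0,0,0.]); print('fin centre in tool x,y,z,w,pitch',r.x.round(3),'res',r.fun.round(1))
E
python3 fit.py
```

```text
fin centre in tool x,y,z,w,pitch [-3.999e+00  3.070e-01  4.327e+00  2.000e-03  0.000e+00] res [ 0.1 -0.3 -0.3  0.   0.2  0.1 -0.   0.2]
fin centre in tool x,y,z,w,pitch [-4.632e+00  3.080e-01  5.510e+00  2.000e-03  2.400e-02] res [-0.1 -0.2 -0.1  0.1  0.2  0.  -0.   0. ]
```

{"method": "step_arm", "body": {
  "plan": [0.33,-3.73,0,0,0,0,0.33,-3.73,0,0,0,0,0.33,-3.73,0,0,0,0,0.33,-3.73,0,0,0,0,0.33,-3.73,0,0,0,0]
}}

```text
time_s: 5.6
ee_pos: [620.0, 69.7, 163.5]
ee_rot: [179.9, -0.2, -153.8]
force: [0.9, 0.9, -2.4]
gripper_width: 9.8
gripper_force: 45.0
```

{"method": "step_arm", "body": {
  "plan": [0.33,-3.73,0,0,0,0,0.33,-3.73,0,0,0,0,0.33,-3.73,0,0,0,0,0.33,-3.73,0,0,0,0,0,0,0,0,0,0]
}}

```text
time_s: 6.02
ee_pos: [675.9, -75.3, 162.9]
ee_rot: [-179.9, -0.2, -154.1]
force: [0.6, 1.1, -1.4]
gripper_width: 9.6
gripper_force: 45.0
```

{"method": "step_arm", "body": {
  "plan": [0,0,0,0,0,0,0,0,0,0,0,0,0,0,0,0,0,0]
}}

```text
time_s: 6.27
ee_pos: [673.9, -67.2, 164.6]
ee_rot: [179.9, -0.1, -153.7]
force: [0.1, 1.3, -1.1]
gripper_width: 9.9
gripper_force: 45.0
```

Run:
```python
from h import *
p=viewer.grab_frame('wrist'); save(p,'w4.png'); go([672,-70,164],206)
for r in viewer.pinpoint('groove',p)[:3]: print(np.round(r['location'],1),round(r['score'],2),atz(p,r['location'],65).round(1))
for n in('scene','side'):
    q=viewer.grab_frame(n)
    for r in viewer.pinpoint('groove',q)[:2]: print(n,np.round(r['location'],1),round(r['score'],2),atz(q,r['location'],65).round(1))
    g=cv2.cvtColor(q['img'],cv2.COLOR_RGB2GRAY)
```

```text
t 6.32 tcp [674.1 -66.9 165.1] rpy [ 1.799e+02 -1.000e-01 -1.537e+02] shift cm [ 0.32 -0.18  0.11] F [ 0.2 -0.2 -1.5] w 9.7
turn [ 0.001 -0.001  0.005]
[254.1   1. ] 0.57 [ 524.8 -144.4   65. ]
scene [156.5 193.4] 0.66 [ 519.5 -149.9   65. ]
side [320.1 280.5] 0.87 [ 532.8 -140.4   65. ]
```

View pics/w4.png

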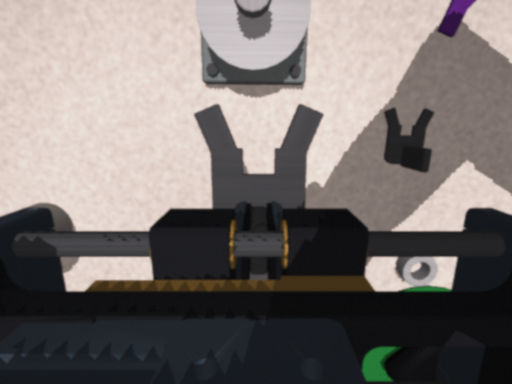

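The spindle is straight ahead of the mouth: head at about (253,3), disc edges at columns 197 and 310, its near edge at row 69. The clip still sits the same in the hand.

Run:
```python
from h import *
from scipy.optimize import least_squares
p=viewer.grab_frame('wrist'); s=sensors.state(); Rt=rot(s['ee_rot']);T=np.array(s['ee_pos'])
im=cv2.cvtColor(p['img'],cv2.COLOR_RGB2HSV); g=cv2.cvtColor(p['img'],cv2.COLOR_RGB2GRAY).astype(int)
print(g[40:90:2,253]); print(g[20,185:325:3]); print(g[0:20,253]); print(g[4,225:285:2])
# fit disc top edge: walk down columns from inside disc
pts=[]
for c in range(210,300,4):
    col=g[25:80,c]; d=np.abs(np.diff(col)); k=np.where(d>25)[0]
    if len(k): pts.append((c,25+k[0]+.5))
pts=np.array(pts); print(pts[::3].tolist())
X=np.array([atz(p,u,56)[:2] for u in pts])
r=least_squares(lambda c:np.hypot(*(X-c).T)-50,[527,-141],loss='soft_l1'); print('disc centre',r.x.round(1),'res',np.abs(r.fun).mean().round(2))
seat=T+Rt@[41,0.3,29.3]; v=Rt.T@(np.array([*r.x,65])-seat); print('seat',seat.round(1),'to groove tool mm',v.round(1))
```

```text
[199 200 198 202 201 203 205 201 200 202 202 200 202 202 175  78  66  66
  65  65  59  50 103 119 117]
[208 211 214 216 211 194 194 195 195 195 195 195 195 195 195 195 196 194
 135  98 100  98  98  99  99  98  99  99  99 153 194 194 193 192 192 192
 191 191 191 191 191 190 213 219 222 220 216]
[174 174 173 174 174 175 175 175 172 161 138  97  62  48  47  47  51  67
  89  99]
[194 194 195 195 195 190 121  86 138 166 172 171 168 170 174 173 171 172
 176 170 155 108  76 157 195 195 195 194 194 194]
[[210.0, 45.5], [222.0, 56.5], [234.0, 63.5], [246.0, 35.5], [258.0, 36.5], [270.0, 65.5], [282.0, 59.5], [294.0, 49.5]]
disc centre [ 525.3 -145.3] res 6.98
seat [637.8 -85.6 136.8] to groove tool mm [127.3  -3.8  71.8]
```

Run:
```python
from h import *
from scipy.optimize import least_squares
p=viewer.grab_frame('wrist'); s=sensors.state(); Rt=rot(s['ee_rot']);T=np.array(s['ee_pos'])
g=cv2.cvtColor(p['img'],cv2.COLOR_RGB2GRAY).astype(int)
pts=[]
for c in range(206,304,3):
    lo=40 if 215<c<292 else 20
    d=-np.diff(g[lo:85,c]); k=np.where(d>40)[0]
    if len(k): pts.append((c,lo+k[0]+1))
pts=np.array(pts); print(pts[::4].tolist())
for z in(50,):
    X=np.array([atz(p,u,z)[:2] for u in pts])
    r=least_squares(lambda c:np.hypot(*(X-c).T)-50,[527,-141],loss='soft_l1'); print('disc centre',r.x.round(1),'res',np.abs(r.fun).mean().round(2))
    r3=least_squares(lambda c:np.hypot(*(X-c[:2]).T)-c[2],[527,-141,50],loss='soft_l1'); print(r3.x.round(1))
h=atz(p,(253.7,4),88); print('head line',h.round(1))
for c in (r.x,h[:2]):
    v=Rt.T@(np.array([*c,65])-T-Rt@[41,0.3,29.3]); print('to groove tool mm',v.round(1))
print(T.round(1))
```

```text
[[221, 57], [233, 64], [245, 68], [257, 69], [269, 67], [281, 61]]
disc centre [ 525.7 -145.2] res 0.22
[ 524.5 -145.7   51.2]
head line [ 535.4 -140.4   88. ]
to groove tool mm [126.9  -3.7  71.8]
to groove tool mm [116.1  -3.7  71.8]
[674.7 -67.9 166.2]
```

{"method": "step_arm", "body": {
  "plan": [0,-0.37,2,0,0,0,0,0,2,0,0,0,0,0,2,0,0,0,0,0,1.1,0,0,0,0,0,0,0,0,0]
}}

```text
time_s: 7.08
ee_pos: [674.5, -71.4, 91.9]
ee_rot: [179.8, -0.3, -153.8]
force: [1.0, -0.3, -2.2]
gripper_width: 10.0
gripper_force: 45.0
```

{"method": "step_arm", "body": {
  "plan": [0,0,0,0,0,0,0,0,0,0,0,0,0,0,0,0,0,0]
}}

```text
time_s: 7.33
ee_pos: [677.4, -71.8, 96.6]
ee_rot: [-179.9, 0.2, -153.8]
force: [0.3, -0.1, -1.3]
gripper_width: 10.2
gripper_force: 45.0
```

Run:
```python
from h import *
q=viewer.grab_frame('side'); s=sensors.state(); T=np.array(s['ee_pos']);Rt=rot(s['ee_rot'])
u,v=map(int,proj(q,[570,-120,70]))
x0,y0=u-70,v-55; im=cv2.resize(q['img'][y0:y0+110,x0:x0+140,::-1],None,fx=5.5,fy=5.5,interpolation=cv2.INTER_CUBIC).copy()
G=[525.7,-145.2]
def dot(X,c):
    a=proj(q,X); cv2.circle(im,(int((a[0]-x0+.5)*5.5),int((a[1]-y0+.5)*5.5)),3,c,-1)
for z in(56,74,88): dot([*G,z],(0,0,255))
for y in(-26.5,26.5): dot(T+Rt@[80,y,26.3],(0,255,0))
dot(T+Rt@[33,-11,26.3],(0,255,0));dot(T+Rt@[33,11,26.3],(0,255,0))
cv2.imwrite('pics/s5.png',im)
v=Rt.T@(np.array([*G,65])-T-Rt@[41,0.3,29.3]); print('to groove tool mm',v.round(1)); go(T,206)
```

```text
to groove tool mm [127.5   0.8   1.8]
t 7.38 tcp [677.3 -71.8  96.5] rpy [-1.799e+02  1.000e-01 -1.538e+02] shift cm [0. 0. 0.] F [ 0.5 -0.1 -1.3] w 9.9
turn [-0.001  0.002  0.003]
```

View pics/s5.png

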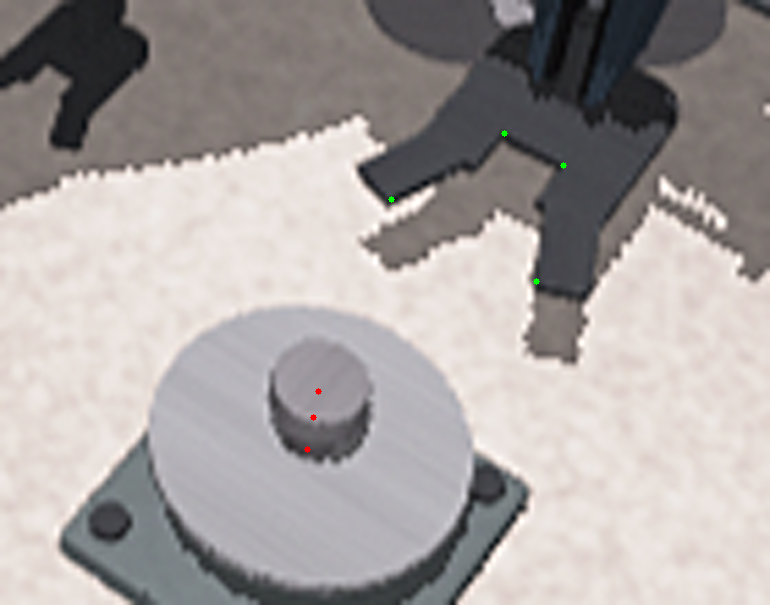

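The clip overlay (green) matches its true outline, so the grip model is right. The spindle head centre at (320,378) lies about 2 px from my red dot, an error of some 3 mm, mostly along the approach.

{"method": "step_arm", "body": {
  "plan": [1.5,0.1,0.2,0,0,0,1.5,0,0,0,0,0,1.5,0,0,0,0,0,1.5,0,0,0,0,0,1.5,0,0,0,0,0]
}}

```text
time_s: 7.8
ee_pos: [608.6, -104.2, 94.0]
ee_rot: [-179.9, 0.1, -153.8]
force: [0.0, 0.3, -2.1]
gripper_width: 9.7
gripper_force: 45.0
```

{"method": "step_arm", "body": {
  "plan": [0.5,0,0,0,0,0,0,0,0,0,0,0,0,0,0,0,0,0,0,0,0,0,0,0]
}}

```text
time_s: 8.13
ee_pos: [605.3, -105.9, 93.4]
ee_rot: [-180.0, 0.1, -153.8]
force: [0.1, 0.6, -2.0]
gripper_width: 9.5
gripper_force: 45.0
```

Run:
```python
from h import *
q=viewer.grab_frame('side'); w=viewer.grab_frame('wrist'); s=sensors.state(); T=np.array(s['ee_pos']);Rt=rot(s['ee_rot'])
u,v=map(int,proj(q,[550,-130,70]))
x0,y0=u-50,v-60; im=cv2.resize(q['img'][y0:y0+120,x0:x0+100,::-1],(400,480),interpolation=cv2.INTER_CUBIC)
wi=cv2.resize(w['img'][80:200,210:310,::-1],(400,480),interpolation=cv2.INTER_CUBIC)
cv2.imwrite('pics/s6.png',np.hstack([im,wi]))
for G in([525.7,-145.2],[528,-143]):
    v=Rt.T@(np.array([*G,65])-T-Rt@[41,0.3,29.3]); print('to groove tool mm',v.round(1))
go(T,206)
```

```text
to groove tool mm [47.7 -0.6 -1.4]
to groove tool mm [44.6  0.4 -1.4]
t 8.23 tcp [ 605.1 -105.8   93. ] rpy [-180.     0.  -153.8] shift cm [0. 0. 0.] F [ 1.2  0.5 -1.6] w 9.7
turn [-0.     0.001  0.004]
```

View pics/s6.png

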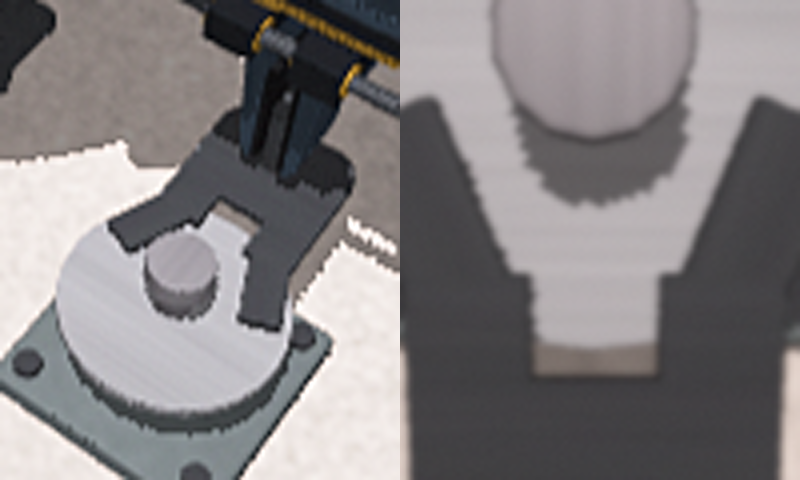

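Level and centred: in the wrist panel the slot centre is at column 595 and the head centre at 594. In the side panel the prongs are over the disc on both sides of the neck. Advancing.

{"method": "step_arm", "body": {
  "plan": [1,0,0,0,0,0,1,0,0,0,0,0,1,0,0,0,0,0,0.8,0,0,0,0,0,0,0,0,0,0,0]
}}

```text
time_s: 8.65
ee_pos: [567.8, -123.6, 92.9]
ee_rot: [179.9, -0.1, -153.9]
force: [-0.4, 0.4, -1.8]
gripper_width: 9.4
gripper_force: 45.0
```

{"method": "step_arm", "body": {
  "plan": [0.2,0,0,0,0,0,0.2,0,0,0,0,0,0,0,0,0,0,0]
}}

```text
time_s: 8.9
ee_pos: [566.4, -124.8, 93.1]
ee_rot: [-180.0, 0.0, -153.8]
force: [0.1, -0.2, -1.4]
gripper_width: 9.7
gripper_force: 45.0
```

{"method": "step_arm", "body": {
  "plan": [0.2,0,0,0,0,0,0,0,0,0,0,0,0,0,0,0,0,0]
}}

```text
time_s: 9.15
ee_pos: [564.8, -125.4, 92.9]
ee_rot: [180.0, 0.0, -153.8]
force: [0.2, -0.0, -2.1]
gripper_width: 9.6
gripper_force: 45.0
```

{"method": "step_arm", "body": {
  "plan": [0.15,0,0,0,0,0,0,0,0,0,0,0,0,0,0,0,0,0]
}}

```text
time_s: 9.4
ee_pos: [564.0, -126.0, 93.0]
ee_rot: [-180.0, 0.1, -153.8]
force: [2.0, 0.9, -1.9]
gripper_width: 9.9
gripper_force: 45.0
```

{"method": "step_arm", "body": {
  "plan": [0.15,0,0,0,0,0,0,0,0,0,0,0,0,0,0,0,0,0]
}}

```text
time_s: 9.65
ee_pos: [563.8, -126.1, 93.2]
ee_rot: [-180.0, 0.3, -153.9]
force: [5.3, 3.5, -2.9]
gripper_width: 10.0
gripper_force: 45.0
```

Contact with the neck along the push direction, so it is home. Now lowering.

{"method": "step_arm", "body": {
  "plan": [-0.1,0,0.2,0,0,0,0,0,0.15,0,0,0,0,0,0,0,0,0,0,0,0,0,0,0]
}}

```text
time_s: 9.98
ee_pos: [564.4, -126.2, 91.1]
ee_rot: [-179.9, 0.2, -153.8]
force: [4.3, 3.7, 6.8]
gripper_width: 10.2
gripper_force: 45.0
```

{"method": "step_arm", "body": {
  "plan": [0,0,0.1,0,0,0,0,0,0,0,0,0,0,0,0,0,0,0]
}}

```text
time_s: 10.23
ee_pos: [564.6, -126.1, 90.6]
ee_rot: [-179.9, 0.2, -153.8]
force: [3.5, 4.4, 9.7]
gripper_width: 9.6
gripper_force: 45.0
```

{"method": "step_arm", "body": {
  "plan": [0,0,0.1,0,0,0,0,0,0,0,0,0,0,0,0,0,0,0]
}}

```text
time_s: 10.48
ee_pos: [564.9, -126.0, 89.9]
ee_rot: [-179.9, 0.3, -153.8]
force: [4.1, 4.0, 9.9]
gripper_width: 9.3
gripper_force: 45.0
```

{"method": "step_arm", "body": {
  "plan": [0.05,0,0.1,0,0,0,0.05,0,0,0,0,0,0,0,0,0,0,0]
}}

```text
time_s: 10.73
ee_pos: [565.0, -126.0, 89.6]
ee_rot: [-179.9, 0.4, -153.9]
force: [4.1, 6.1, 12.6]
gripper_width: 9.8
gripper_force: 45.0
```

Run:
```python
from h import *
q=viewer.grab_frame('side'); w=viewer.grab_frame('wrist'); s=sensors.state(); T=np.array(s['ee_pos'])
u,v=map(int,proj(q,[550,-130,70]))
x0,y0=u-50,v-60; im=cv2.resize(q['img'][y0:y0+120,x0:x0+100,::-1],(400,480),interpolation=cv2.INTER_CUBIC)
wi=cv2.resize(w['img'][80:200,210:310,::-1],(400,480),interpolation=cv2.INTER_CUBIC)
cv2.imwrite('pics/s7.png',np.hstack([im,wi])); go(T,206)
```

```text
t 10.83 tcp [ 565.  -126.    89.6] rpy [-179.9    0.4 -153.9] shift cm [0. 0. 0.] F [ 4.3  6.3 12.7] w 9.8
turn [-0.002  0.007  0.002]
```

View pics/s7.png

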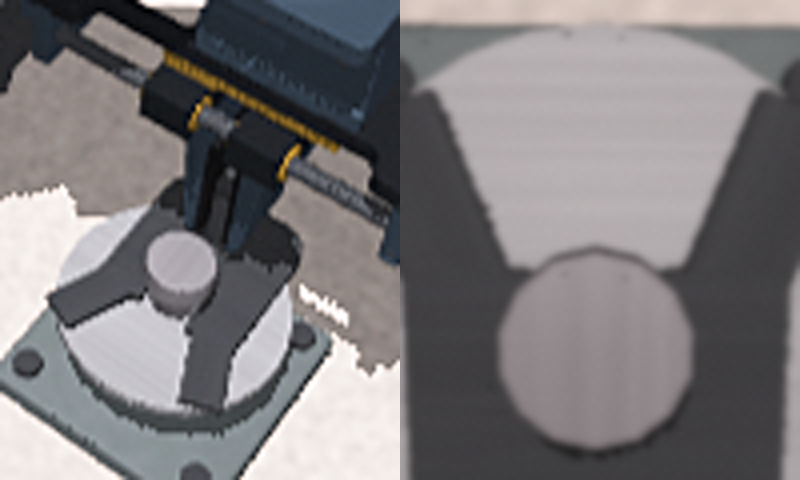

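The neck is at the slot end with the prongs on both sides over the disc (side panel). The head sits over the slot at column 596 (wrist panel). Releasing and backing off.

{"method": "step_arm", "body": {
  "plan": [0,0,0,0,0,0,0,0,0,0,0,0,0,0,0,0,0,0,0,0,0,0,0,0,0,0,0,0,0,0],
  "hand": 4.5
}}

```text
time_s: 11.25
ee_pos: [561.4, -127.0, 85.9]
ee_rot: [180.0, -0.1, -153.8]
force: [-0.4, -0.3, 0.3]
gripper_width: 39.9
gripper_force: 0.0
```

{"method": "step_arm", "body": {
  "plan": [0,0,-1,0,0,0,0,0,-3,0,0,0,0,0,-3,0,0,0,0,0,-3,0,0,0,0,0,0,0,0,0]
}}

```text
time_s: 11.67
ee_pos: [565.4, -127.8, 193.5]
ee_rot: [-179.5, 0.5, -153.8]
force: [1.2, -0.1, 0.9]
gripper_width: 44.9
gripper_force: 0.0
```

{"method": "step_arm", "body": {
  "plan": [-4,0,0,0,0,0,-4,0,0,0,0,0,-2,0,0,0,0,0,0,0,0,0,0,0,0,0,0,0,0,0]
}}

```text
time_s: 12.08
ee_pos: [651.8, -82.3, 185.8]
ee_rot: [180.0, -0.1, -153.7]
force: [-1.3, -0.9, -0.3]
gripper_width: 44.8
gripper_force: 0.0
```

Run:
```python
from h import *
q=viewer.grab_frame('side'); w=viewer.grab_frame('scene'); s=sensors.state(); go(s['ee_pos'])
c=[]
for p in(q,w):
    u,v=map(int,proj(p,[535,-135,70])); c.append(cv2.resize(p['img'][v-50:v+50,u-42:u+42,::-1],(400,476),interpolation=cv2.INTER_CUBIC))
cv2.imwrite('pics/s8.png',np.hstack(c))
```

```text
t 12.18 tcp [650.7 -83.1 186.3] rpy [ 1.800e+02 -1.000e-01 -1.538e+02] shift cm [0. 0. 0.] F [-0.2 -0.7 -0.3] w 44.8
```

View pics/s8.png

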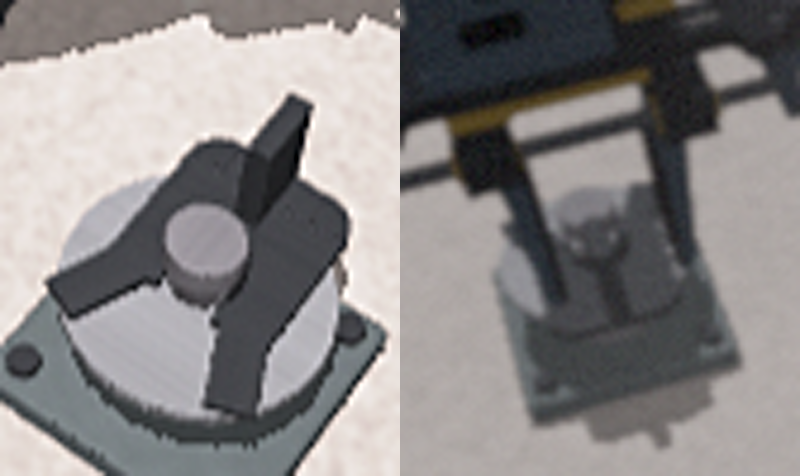

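The clip lies on the disc around the neck with its fin upright, and the gripper is clear. One numeric check of the seating from this image.

Run:
```python
from h import *
q=viewer.grab_frame('side'); u,v=map(int,proj(q,[535,-135,70])); f=lambda a,b,z:atz(q,(u-42+a/4.762-.4,v-50+b/4.76-.4),z)
a=f(68,317,62);b=f(207,403,62);h=f(207,241,88);fin=f(300,100,106)
d=np.array([np.cos(np.radians(206.2)),np.sin(np.radians(206.2)),0]); seat=(a+b)/2-39*d
print('width',np.linalg.norm(a-b).round(1),'seat',seat.round(1),'head',h.round(1),'along',((h-seat)@d).round(1))
```

```text
width 55.9 seat [ 527.6 -143.    62. ] head [ 528.1 -143.3   88. ] along -0.4
```

Seated within measurement error (0.4 mm along the slot). Handing in.

```bash
python3 -c "
from workcell import env
print(env.job_done())"
```

```text
the job is handed in; nothing more can be done
None
```

The larger clip is fully home in the spindle groove and lies flat on the disc, released with the gripper clear; the smaller clip was not touched, and the job was handed in at about 12 s.

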